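# Load the annealing kiln and start its programme

### The arm

A 6-joint arm with a two-finger parallel gripper is mounted at the origin on the work surface. World frame = base frame: x ahead of the robot, y to its left, z up, the work surface at z = 0. Lengths are in m, angles in rad, forces in N, time in s.
With the tool pointing down it reaches from about 0.325 to 0.775 m from the base axis. Payload 9.3 kg.
Tool frame: the origin (TCP) lies at the very end of the fingers, on their centre line; the grasp point (between the pads) lies behind it (arm.grip_depth is the z of the grasp point in the tool frame, in m); z points along the fingers, y is the line along which they close (so a half turn about z gives the same grasp; the last joint's range is limited). The gripper opens to 85 mm and grips with 20 to 120 N. Pads are 22 mm wide; open, the fingers measure 114 mm over their backs; the gripper's body (76 mm by 85 mm) begins 54 mm behind the grasp point. The pads swing forward as they close: fully open they stand 13 mm farther back than shut.
Start: joints at [-1.282, 0.259, 0.021, 1.334, 0, 1.418], TCP at [0.235, -0.497, 0.231] pointing down, gripper open.
Joint ranges: [-3.04, 3.04], [-0.91, 1.82], [-1.04, 1.36], [-1.92, 1.95], [-1.52, 1.45], [-3.14, 3.14]. Speed limits (rad/s): [2.22, 2.22, 2.79, 3.14, 3.14, 3.14].

### API

Orientations are given as a unit quaternion [w, x, y, z].
In Python, from rig import status, viewer, job_done, arm gives the robot as it stands. The module is installed in compiled form; this text tells all that it offers.
- The arm moves only by the tool play_rows, never from a script. Its arguments are lists of equal length, an entry for each row: "offset": the shift along the tool's x, y, z in cm, a list of three; "twist": the turn, a rotation vector about the tool's x, y, z in degrees, a list of three. In form: {"offset": [[x, y, z], ...], "twist": [[rx, ry, rz], ...]}. A call has 1 to 20 rows; each row is the pose to reach, as a shift and turn from the pose commanded when the call began, along the tool's axes at that moment; what a row does not reach only later rows make up. A row lasts 1/8 s, in which the tool goes at most 62.5 mm and 10.7 degrees, less where a joint would pass 70% of its speed; a pose out of reach is approached as far as the arm can. A call with a gripper value outside its range is refused whole. "fingers" is the opening, from -1 (shut) to 1 (fully open), set as the call begins (left out, the last holds). The fingers move at their own pace and stop on an object; the grip force is fixed at half the most. Time passes only in rows, so rows that repeat a pose let the fingers close. It gives the time, the measured TCP pose, the force, the opening and the grip force at its end, in the units of the state.
- status.read_state(): the state, without advancing time (a new reading comes with each control period).
- viewer.grab_frame(name): name is "scene" or "top" or "wrist"; returns (picture, depth): 400x640x3 uint8, red, green, blue; 400x640 float32, m along the optical axis (not along the pixel's ray), 0 where there is no reading.
- viewer.camera_info(name): a dict with "intrinsics" (3x3 intrinsics, pixels), "origin" and "attitude" of the camera in the world. Camera axes: x right, y down, z forward; pixel columns grow to the right and rows downward; lengths in m; the calibration is good to about 2 mm. A picture is of the moment at which its call begins: read the wrist's pose just before it. camera_info takes no time and is no camera call; for the wrist camera it gives the pose at the moment of the call.
- job_done(): hands the job in; it is judged then, once.
The state is a dict: "time": time; "qpos": joint angles; "joint_vel": joint speeds; "joint_efforts": joint torques, N m; "position": TCP position; "orientation": TCP orientation; "force": force on the tool from outside, world axes, zero at the start; "ft_torque": the same for the moment, N m; "opening": finger opening in m; "finger_force": force on a finger pad.
Only numpy, scipy, OpenCV 4.12 (cv2) and the standard library are available. Lean on these libraries where they do the work, as an engineer would, in place of code of your own. Each camera call takes 0.05 s, during which the arm holds its last target. There are 200 camera calls.

### The job

Slide the loaded steel tray by its wooden handle along the hearth, through the kiln's low mouth and in under its roof, until it meets the stiff feeler plate hidden at the back and pushes it a few millimetres, but less than a centimetre; both glass pieces must stay standing on the tray. Then, on the kiln's controller, press the square key right down and let it up, and after it the large round key, and let go with the tray left in the kiln. Do not press the two small keys or disturb the other things on the bench.

Things in the scene. Friction and masses are not known exactly. Their poses are not given: they have to be found in the camera images.
- kiln: fixed kiln, orange case, steel front, 272 wide, 271 high. Origin at bench level under the mouth's middle, in the front face; x leads into the chamber. Hearth slab 200 wide, top 30 above bench, from x -230 to the chamber's back. Mouth 100 wide (y -50 to 50), 70 high (z 30 to 100), jambs 35 deep; chamber behind 150 wide, 70 high, 280 deep. Above the mouth the front wall rises straight
- mouth (a point): middle of the mouth's sill: on the hearth's top, in the plane of the front face; axes as the kiln's
- feeler (a joint): hidden feeler plate inside the kiln, 70 wide, z 3 to 25 above the hearth, across the chamber. Its face starts 155 to 195 behind the mouth, not measured. Value: how far it has been pushed back (m), 0 as found. About 7 N moves it, on top of the tray's sliding friction (2 to 6 N); it stays where pushed. Wanted 0.002 to 0.010, never more; it could travel 0.030
- tray: loose steel tray, about 0.4 kg, on the hearth before the mouth. Pan 140 long (x -70 to 70), 90 wide, floor 4 thick, rim 12 high. Behind it a flat shank, 20 wide, 6 thick, runs to x -230 and carries an upright wooden grip bar 50 long (x), 14 wide (y), top 46 above the underside. Origin: centre of the pan's underside; x points to the leading edge, away from the handle
- tray_front (a point): middle of the pan's leading edge, 70 ahead of the tray's origin and 6 up
- tray_grip (a point): middle of the wooden grip bar, 205 behind the tray's origin and 30 above the underside; 275 behind the leading edge. Axes as the tray's: pinch the bar across y (14 wide)
- vase: small solid glass bud vase, 52 high, 34 across at most, foot 32 across, loose, standing on the tray's floor towards the leading edge. Origin: centre of the foot
- stopper: small solid glass bottle stopper, 42 high, 34 across at most, foot 32 across, loose, standing on the tray's floor towards the handle. Origin: centre of the foot
- controller: the kiln's controller, a fixed grey box 130 x 130, 50 high, with a dark top and a thin display strip along its far (+x) edge. Four grey keys stand 12 proud of the top and travel 6 down against springs (about 5 N). Origin: centre of the underside
- key_square_top (a point): centre of the top of the square key, 26 x 26; at x 18, y 35 of the controller, 62 above the bench
- key_large_top (a point): centre of the top of the large round key, 30 across; at x -35, y -35 of the controller, 62 above the bench
- key_square (a joint): how far the square key is down (m): 0 up, 0.006 fully down; counts as pressed above 0.004
- key_large (a joint): how far the large round key is down (m): 0 up, 0.006 fully down; counts as pressed above 0.004
- key_small_a (a joint): small round key, 14 across, at x 18, y -35 of the controller: how far it is down (m); not to be pressed
- key_small_b (a joint): small round key, 14 across, at x -35, y 35 of the controller: how far it is down (m); not to be pressed
- bowl: bystander: white bowl 110 across, 50 high; origin under its centre
- tin: bystander: flat brass tin 72 across, 22 high; origin under its centre
- jar: bystander: glass jar 54 across, 70 high; origin under its centre
- marver: bystander: dark steel block 80 x 60 x 18; origin under its centre
- brush: bystander: brush 140 long, lying flat along its x
- rod_jar: bystander: metal pot 72 across, 100 high, with glass rods up to 200 high; origin under its centre
Things that resemble listed ones, but are neither listed nor needed, are in the scene too. Leave any turquoise look-alike of the controller alone.

How it is judged:
On the way, in this order (a step that is already met when the one before it is completed fails the run):
1. the tray is in the kiln and has pushed the feeler plate by more than 2 mm (value of joint feeler between 0.002 and 0.01 m and x of tray_front in the frame of mouth above 0.14 m and height (world z) of tray below 0.04 m), for 0.2 s.
2. the square key is pressed down (value of joint key_square above 0.004 m), for 0.1 s.
3. the square key is up again and the large round key is pressed down (value of joint key_large above 0.004 m and value of joint key_square below 0.0015 m), for 0.1 s.
At the end, for the whole second after the job is handed in: The tray lies on the hearth, its leading edge more than 140 mm inside the mouth, the feeler plate pushed 2 to 10 mm; vase and stopper stand on the tray floor (within 0.3 rad of upright); all keys are up (under 1.5 mm); everything is at rest (all of step 1 and angle between each of vase, stopper's own z axis and vertical below 0.3 rad and z of vase in the frame of tray between 0 and 0.012 m and z of stopper in the frame of tray between 0 and 0.012 m and value of joint each of key_square, key_large, key_small_a, key_small_b below 0.0015 m and linear speed of tray below 0.01 m/s and linear speed of each of vase, stopper below 0.02 m/s); the robot touches nothing.
It fails at once if the feeler plate is shoved 10 mm or more (value of joint feeler above 0.01 m).
It fails at once if a glass piece tips over or leaves the tray (angle between any of vase, stopper's own z axis and vertical above 0.5 rad or distance between any of vase, stopper and tray above 0.11 m).
It fails at once if a small key is pressed (value of joint any of key_small_a, key_small_b above 0.003 m).
It fails at once if another thing on the bench is moved by more than 20 mm (distance of any of bowl, tin, jar, marver, brush, rod_jar from where it was at the start of the episode above 0.02 m).
It also fails if it takes over 59 s, if anything falls off the work surface, if the arm or the gripper's body presses on something with over 40 N, if the wrist force passes 120 N, or if a joint passes its speed limit or range.

## Working session

There is one attempt and no reset: what is moved stays moved. The work goes in short steps, Python scripts to look and compute and a tool call to move; the robot and the scene stay as the last step left them, time stands still between calls to the robot, and variables do not carry over. Pictures are saved under pics/ and viewed, at most 10 in all, crops included, and the job is handed in when it is done.

Besides the shell and the picture viewer there is one more tool, called as name(argument=value, ...) on one line, values as JSON. play_rows: Moves the arm, as the interface text tells. Its arguments: {"type":"object","properties":{"offset":{"type":"array"},"twist":{"type":"array"},"fingers":{"type":"number"}},"required":["offset","twist"]}

```bash
mkdir -p pics; cat > h.py <<'E'
import numpy as np,cv2
from scipy.spatial.transform import Rotation as R
from rig import status,viewer,arm
def rot(a):
    a=np.array(a,float)
    return a if a.shape==(3,3) else R.from_quat(a[[1,2,3,0]]).as_matrix()
def cloud(n):
    i=viewer.camera_info(n); p,d=viewer.grab_frame(n)
    K=np.array(i["intrinsics"]);v,u=np.mgrid[:400,:640]
    c=np.stack([(u-K[0,2])/K[0,0]*d,(v-K[1,2])/K[1,1]*d,d],-1)
    w=c@rot(i["attitude"]).T+np.array(i["origin"]); w[d==0]=np.nan
    return p,w
E
python3 - <<'E'
from h import *
print(status.read_state(),arm.grip_depth)
for n in("scene","top"):
    p,w=cloud(n); print(viewer.camera_info(n)); np.save(n+".npy",w)
    cv2.imwrite(f"pics/{n}.png",p[:,:,::-1])
E
```

```text
{'time': 0.0, 'qpos': array([-1.28157945e+00,  2.59229286e-01,  2.07598114e-02,  1.33367195e+00,
       -2.20414209e-05,  1.41821401e+00]), 'joint_vel': array([ 0.00175023,  0.00082967, -0.00195958, -0.00118933, -0.0014999 ,
        0.00094073]), 'joint_efforts': array([-1.78726435e-05, -5.55645525e+01,  3.44534683e+01,  1.38207569e-02,
       -2.26592665e-04, -1.14568945e-05]), 'position': array([ 0.23508306, -0.49693238,  0.23064523]), 'orientation': array([-6.70227715e-04,  9.75700513e-01,  2.19107408e-01, -5.69059792e-05]), 'force': array([0.14739161, 0.42724142, 0.29693469]), 'ft_torque': array([-0.01981177, -0.01814051, -0.0153808 ]), 'finger_force': 0.0, 'opening': 0.08553105235894058} -0.0187
{'intrinsics': array([[443.69759699,   0.        , 320.77423533],
       [  0.        , 443.69759699, 204.95679076],
       [  0.        ,   0.        ,   1.        ]]), 'origin': array([ 1.36548697, -0.29416413,  0.88550797]), 'attitude': array([-0.32209204,  0.73322803,  0.55286919, -0.23015003])}
{'intrinsics': array([[424.32280953,   0.        , 324.69787374],
       [  0.        , 424.32280953, 196.61694803],
       [  0.        ,   0.        ,   1.        ]]), 'origin': array([ 0.44610011, -0.01142817,  1.33498314]), 'attitude': array([-0.02367483,  0.71610862, -0.6964851 ,  0.03919754])}
```

View pics/scene.png

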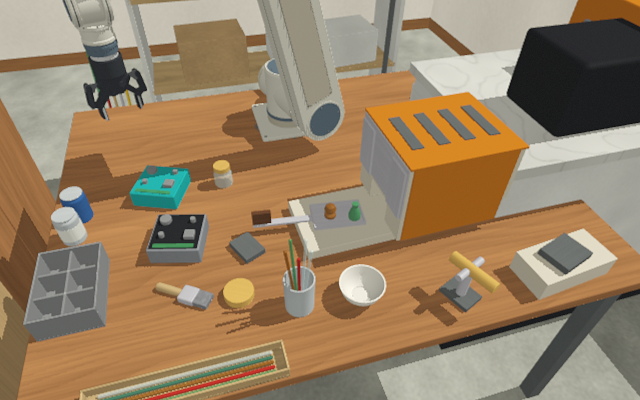

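View pics/top.png

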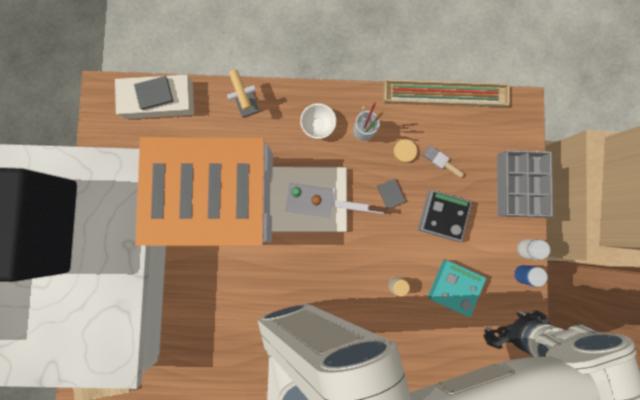

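```bash
python3 - <<'E'
from h import *
p=cv2.imread("pics/top.png");
c=cv2.resize(p[150:250,250:480],None,fx=3.47,fy=3.47,interpolation=cv2.INTER_CUBIC)
cv2.imwrite("pics/c1.png",c)
w=np.load("top.npy");s=np.load("scene.npy")
np.set_printoptions(precision=4,suppress=True)
for u,v in[(268,150),(268,190),(268,240),(285,180),(285,225),(320,225),(340,180),(340,225),(352,206),(375,209),(310,192),(296,192),(316,200),(437,207),(456,230),(447,190+6),(391,194),(318,121),(367,124)]:
    print(u,v,w[v,u])
# front face from points: x>.., tin slices
E
```

```text
268 150 [0.6659 0.1194 0.2194]
268 190 [0.5657 0.1226 0.1545]
268 240 [0.4278 0.1126 0.1976]
285 180 [0.6116 0.086  0.0246]
285 225 [0.4721 0.0807 0.0297]
320 225 [ 0.475  -0.0264  0.0337]
340 180 [ 0.6161 -0.0847  0.0288]
340 225 [ 0.4768 -0.0882  0.0247]
352 206 [ 0.536  -0.1233  0.033 ]
375 209 [ 0.5262 -0.1888  0.0733]
310 192 [0.5755 0.0072 0.0342]
296 192 [0.5692 0.0478 0.0856]
316 200 [ 0.548  -0.012   0.0744]
437 207 [ 0.5382 -0.3779  0.0637]
456 230 [ 0.4706 -0.4379  0.0568]
447 196 [ 0.5737 -0.4124  0.0504]
391 194 [ 0.5786 -0.2468  0.014 ]
318 121 [ 0.8072 -0.0112  0.0049]
367 124 [ 0.802  -0.1681  0.0068]
```

View pics/c1.png

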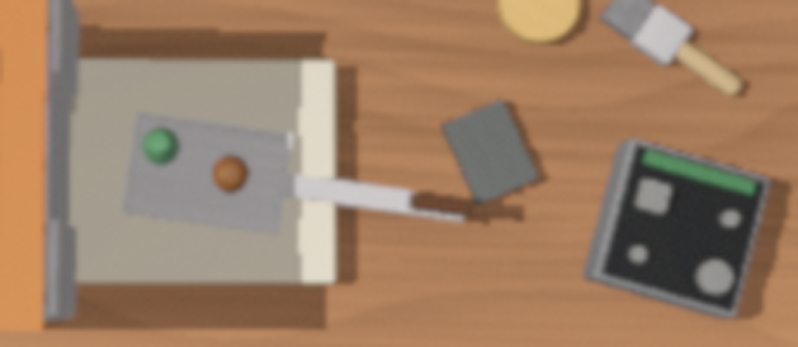

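```bash
cat >> h.py <<'E'
np.set_printoptions(precision=4,suppress=True)
def ray(info,u,v,z):
    K=np.array(info["intrinsics"]);d=rot(info["attitude"])@np.array([(u-K[0,2])/K[0,0],(v-K[1,2])/K[1,1],1]);o=np.array(info["origin"])
    return o+d*(z-o[2])/d[2]
def go(p,Rt,q=None):
    "offset cm & twist deg from current state pose"
    s=status.read_state() if q is None else q
    R0=rot(s["orientation"]);print("offset",R0.T@(np.array(p)-s["position"])*100,"twist",np.degrees(R.from_matrix(R0.T@Rt).as_rotvec()))
def down(yaw): # tool x at heading yaw, z down
    c,s=np.cos(yaw),np.sin(yaw);return np.array([[c,s,0],[s,-c,0],[0,0,-1.]])
E
python3 - <<'E'
from h import *
i=viewer.camera_info("top")
P=lambda a,b,z:ray(i,250+(a+.5)/3.47-.5,150+(b+.5)/3.47-.5,z)[:2]
for n,a,b,z in[("h",336,60,.03),("h",336,283,.03),("h",78,60,.03),("h",78,283,.03),("p",137,112,.042),("p",290,135,.042),("p",280,235,.042),("p",124,212,.042),("vase",159,146,.08),("stop",231,173,.07),("grip",411,200,.076),("gripend",523,213,.076),("sq",653,196,.062),("la",715,277,.062),("sa",730,218,.062),("sb",637,254,.062)]: print(n,P(a,b,z))
s=status.read_state();print(rot(s["orientation"]))
w=viewer.camera_info("wrist");print(w,rot(s["orientation"]).T@(w["origin"]-s["position"]),rot(s["orientation"]).T@rot(w["attitude"]))
E
```

```text
h [ 0.6575 -0.1038]
h [ 0.4583 -0.1082]
h [0.6505 0.1268]
h [0.4521 0.1193]
p [0.6039 0.0719]
p [ 0.5874 -0.0638]
p [ 0.4988 -0.0572]
p [0.5152 0.0802]
vase [0.5705 0.0496]
stop [ 0.5499 -0.0126]
grip [ 0.5306 -0.1677]
gripend [ 0.5221 -0.2644]
sq [ 0.541  -0.3809]
la [ 0.472  -0.4353]
sa [ 0.5237 -0.4485]
sb [ 0.4901 -0.367 ]
[[ 0.904   0.4276 -0.0003]
 [ 0.4276 -0.904   0.0011]
 [ 0.0002 -0.0012 -1.    ]]
{'intrinsics': array([[292.478 ,   0.    , 321.9723],
       [  0.    , 292.478 , 200.9801],
       [  0.    ,   0.    ,   1.    ]]), 'origin': array([ 0.3093, -0.4622,  0.3729]), 'attitude': array([ 0.1372,  0.8335, -0.528 , -0.0875])} [ 0.082   0.0001 -0.1422] [[-0.0005 -0.947  -0.3213]
 [ 1.     -0.0005 -0.0001]
 [-0.0001 -0.3213  0.947 ]]
```

play_rows(offset=[[2,-0.7,0],[4,-1.5,0],[6,-2.2,0],[8,-3,0],[10,-3.7,0],[12,-4.5,0],[14,-5.2,0],[16,-6,0.5],[18,-6.7,1],[20,-7.5,1.5],[22,-8.2,2],[24,-9,2.5],[26,-9.7,3],[28,-10.5,3.5],[30,-11.2,4],[32,-12,4],[34,-12.7,4],[36,-13.5,4],[38,-14.2,4],[39.3,-14.7,4]], twist=[[0,0,-10],[0,0,-20],[0,0,-30],[0,0,-40],[0,0,-50],[0,0,-60],[0,0,-70],[0,0,-80],[0,0,-90],[0,0,-100],[0,0,-110],[0,0,-120],[0,0,-130],[0,0,-140],[0,0,-150],[0,0,-160],[0,0,-170],[0,0,-180],[0,0,-190],[0,0,-200]])

```text
time: 2.6
position: [0.528, -0.1955, 0.1908]
orientation: [-0.0, -0.388, 0.922, 0.0]
force: [0.7, -0.8, -0.2]
opening: 0.0856
finger_force: 0.0
```

play_rows(offset=[[0,0,0],[0,0,0],[0,0,0],[0,0,0],[0,0,0],[0,0,0]], twist=[[0,0,-10],[0,0,-20],[0,0,-30],[0,0,-38],[0,0,-38],[0,0,-38]])

```text
time: 3.35
position: [0.5275, -0.1963, 0.1911]
orientation: [-0.0, -0.664, 0.748, 0.0]
force: [-0.3, 0.5, -0.3]
opening: 0.0852
finger_force: 0.0
```

```bash
python3 - <<'E'
from h import *
s=status.read_state();print(s["qpos"],s["position"],s["time"]);R0=rot(s["orientation"]);print(np.degrees(np.arctan2(R0[1,0],R0[0,0])))
i=viewer.camera_info("wrist");p,w=cloud("wrist");np.savez("w1.npz",w=w,p=p);import pickle;pickle.dump(i,open("w1.pkl","wb"))
cv2.imwrite("pics/w1.png",p[:,:,::-1])
E
```

```text
[-0.5053  0.2948 -0.0304  1.2461 -0.     -1.9563] [ 0.5275 -0.1963  0.1911] 3.35
-96.8629143035194
```

View pics/w1.png

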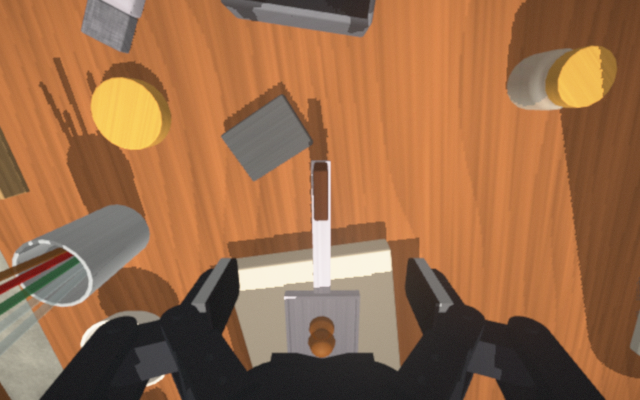

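```bash
python3 - <<'E'
from h import *
i=viewer.camera_info("wrist")
for n,u,v,z in[("bar0",321,164,.076),("bar1",321.5,220,.076),("pL",285,291,.042),("pR",359,291,.042),("hL",237,259,.03),("hR",390,243,.03)]: print(n,ray(i,u,v,z))
# hearth edges from top depth
from h import *
p=cv2.imread("pics/top.png");t=viewer.camera_info("top");w=np.load("top.npy")
# edges by colour along columns/rows
g=p.astype(float)
def sat(px): return px.max(-1)-px.min(-1)
S=sat(g)
L=[];Rr=[];
for u in range(278,332,3):
    col=S[:,u]
    # top edge search 160..178 ; bottom 220..242
    a=np.arange(158,178);d=np.diff(col[158:178]);k=np.argmin(d)
    b=np.diff(col[222:242]);m=np.argmax(b)
    f=lambda d,k:k+ (0 if k in(0,len(d)-1) else .5*(d[k-1]-d[k+1])/(d[k-1]-2*d[k]+d[k+1]))
    L.append(ray(t,u,158.5+f(d,k),.03)[:2]);Rr.append(ray(t,u,222.5+f(b,m),.03)[:2])
for q in(L,Rr):
    q=np.array(q);c=np.polyfit(q[:,1],q[:,0],1);r=q[:,0]-np.polyval(c,q[:,1]);g_=abs(r)<2*np.median(abs(r))+.001
    c=np.polyfit(q[g_,1],q[g_,0],1);print("x=",c,"resid",r.std(),g_.sum())
E
```

```text
bar0 [ 0.5242 -0.2268  0.076 ]
bar1 [ 0.5302 -0.1733  0.076 ]
pL [ 0.5852 -0.0752  0.042 ]
pR [ 0.499  -0.0648  0.042 ]
hL [ 0.6368 -0.1173  0.03  ]
hR [ 0.4576 -0.1167  0.03  ]
x= [-0.0247  0.6558] resid 0.000282866366911908 18
x= [-0.0259  0.4546] resid 8.421622985230232e-05 18
```

play_rows(offset=[[0,0,3],[0,0,6],[0,0,9],[0,0,11.5],[0,0,13.5],[0,0,14.6],[0,0,14.6],[0,0,14.6]], twist=[[0,0,0],[0,0,0],[0,0,0],[0,0,0],[0,0,0],[0,0,0],[0,0,0],[0,0,0]])

```text
time: 4.4
position: [0.528, -0.1965, 0.046]
orientation: [0.0, -0.665, 0.747, -0.001]
force: [-0.4, -0.7, -0.6]
opening: 0.0854
finger_force: 0.0
```

play_rows(offset=[[0,0,0],[0,0,0],[0,0,0],[0,0,0],[0,0,0],[0,0,0],[0,0,0],[0,0,0]], twist=[[0,0,0],[0,0,0],[0,0,0],[0,0,0],[0,0,0],[0,0,0],[0,0,0],[0,0,0]], fingers=-1)

```text
time: 5.4
position: [0.5277, -0.1963, 0.0455]
orientation: [0.0, -0.665, 0.747, -0.0]
force: [0.2, 0.8, 4.1]
opening: 0.0129
finger_force: 60.3
```

play_rows(offset=[[-0.01,-0.1,0],[-0.03,-0.25,0],[-0.06,-0.5,0],[-0.1,-0.8,0],[-0.13,-1.1,0],[-0.17,-1.4,0],[-0.2,-1.7,0],[-0.24,-2.0,0],[-0.28,-2.3,0],[-0.31,-2.6,0],[-0.34,-2.85,0],[-0.36,-3.05,0],[-0.38,-3.15,0],[-0.39,-3.2,0],[-0.39,-3.2,0],[-0.39,-3.2,0]], twist=[[0,0,-0.26],[0,0,-0.65],[0,0,-1.3],[0,0,-2.1],[0,0,-2.87],[0,0,-3.65],[0,0,-4.44],[0,0,-5.2],[0,0,-6],[0,0,-6.8],[0,0,-7.44],[0,0,-7.96],[0,0,-8.2],[0,0,-8.35],[0,0,-8.35],[0,0,-8.35]])

```text
time: 7.4
position: [0.5581, -0.1959, 0.045]
orientation: [0.001, 0.718, -0.696, -0.001]
force: [-7.5, -0.5, 8.3]
opening: 0.013
finger_force: 61.4
```

```bash
python3 - <<'E'
from h import *
s=status.read_state();print(s["position"],s["force"],s["qpos"]);R0=rot(s["orientation"]);print(np.degrees(np.arctan2(R0[1,0],R0[0,0])),R0[2])
ps=[viewer.grab_frame("top") for _ in range(4)]
p=np.mean([a[0] for a in ps],0).astype(np.uint8)[:,:,::-1]
cv2.imwrite("pics/t2full.png",p)
cv2.imwrite("pics/t2.png",cv2.resize(p[158:243,258:378],None,fx=6.6,fy=6.6,interpolation=cv2.INTER_CUBIC))
E
```

```text
[ 0.5581 -0.1959  0.045 ] [-7.5486 -0.4539  8.2588] [-0.4787  0.4417 -0.1991  0.9332 -0.0013 -2.0794]
-88.28401609620079 [-0.0004  0.0034 -1.    ]
```

View pics/t2.png

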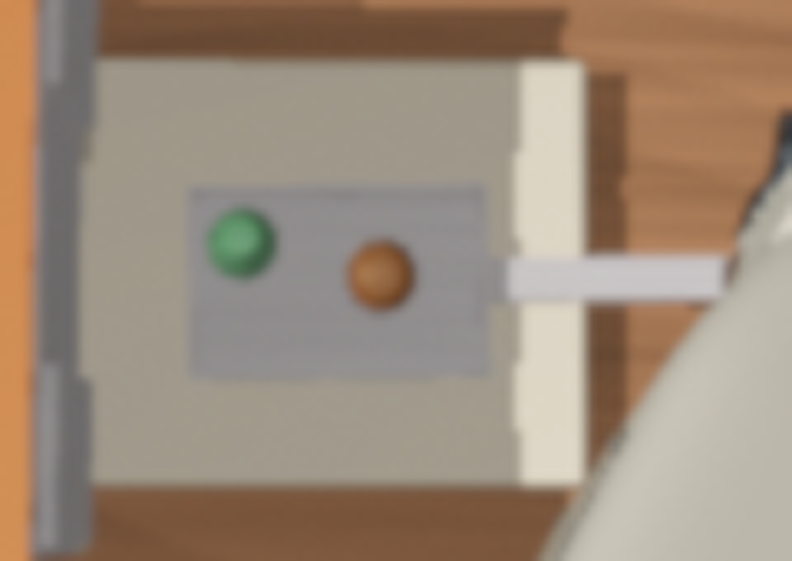

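```bash
cat > fit.py <<'E'
from h import *
t=viewer.camera_info("top")
def edges(p,us,bands):
    out=[]
    G=cv2.GaussianBlur(p.astype(float),(0,0),.7)
    for (v0,v1,z,sgn) in bands:
        q=[]
        ch=(G.max(-1)-G.min(-1)) if z==.03 else (G[:,:,2]-G[:,:,0]) # sat / R-B
        for u in us:
            d=sgn*np.diff(ch[v0:v1,u]);k=int(np.argmax(d));f=k
            if 0<k<len(d)-1:f=k+.5*(d[k-1]-d[k+1])/(d[k-1]-2*d[k]+d[k+1])
            q.append(ray(t,u,v0+.5+f,z)[:2])
        q=np.array(q);c=np.polyfit(q[:,1],q[:,0],1);r=q[:,0]-np.polyval(c,q[:,1]);m=abs(r)<2*np.median(abs(r))+.0007
        c=np.polyfit(q[m,1],q[m,0],1);out.append(c);print("z",z,"slope",c[0],"x@0",c[1],"res",r.std(),m.sum())
    return out
E
python3 - <<'E'
from fit import *
p=cv2.imread("pics/t2full.png")
edges(p,range(278,332,3),[(160,174,.03,-1),(226,238,.03,1)])
edges(p,range(290,331,2),[(180,193,.042,-1),(208,222,.042,1)])
E
```

```text
z 0.03 slope -0.02543014208304785 x@0 0.6557470458173578 res 0.00027517775754571625 18
z 0.03 slope -0.025524649516660045 x@0 0.45459377401475004 res 7.995306947178599e-05 18
z 0.042 slope -0.03956535742572377 x@0 0.5951634571496058 res 0.00021919922788381135 21
z 0.042 slope -0.04350927501967363 x@0 0.5050354476581729 res 0.00021567695854280046 21
```

play_rows(offset=[[-0.1,-0.02,0],[-0.3,-0.05,0],[-0.6,-0.08,0],[-0.9,-0.11,0],[-1.2,-0.11,0],[-1.5,-0.11,0],[-1.8,-0.11,0],[-1.95,-0.11,0],[-2.0,-0.11,0],[-2.0,-0.11,0]], twist=[[0,0,0.2],[0,0,0.4],[0,0,0.6],[0,0,0.9],[0,0,0.9],[0,0,0.9],[0,0,0.9],[0,0,0.9],[0,0,0.9],[0,0,0.9]])

```text
time: 8.85
position: [0.5607, -0.1772, 0.0455]
orientation: [0.0, 0.712, -0.703, 0.001]
force: [0.0, -5.8, 2.8]
opening: 0.0132
finger_force: 60.3
```

```bash
python3 - <<'E'
from fit import *
s=status.read_state();print(s["time"],s["position"],s["force"]);R0=rot(s["orientation"]);print(np.degrees(np.arctan2(R0[1,0],R0[0,0])),R0[2])
p=np.mean([viewer.grab_frame("top")[0] for _ in range(2)],0).astype(np.uint8)[:,:,::-1]
cv2.imwrite("pics/t3full.png",p)
edges(p,range(283,323,2),[(180,193,.042,-1),(208,222,.042,1)])
# front and rear edges of pan along row
G=cv2.GaussianBlur(p.astype(float),(0,0),.7)[:,:,2]-cv2.GaussianBlur(p.astype(float),(0,0),.7)[:,:,0]
for v in(188,196,205,209):print(v,np.round(G[v,268:292:1]).astype(int))
E
```

```text
8.85 [ 0.5607 -0.1772  0.0455] [ 0.0123 -5.8431  2.7591]
-89.26609834078313 [ 0.0019 -0.0006 -1.    ]
z 0.042 slope -0.015655294706619055 x@0 0.6039257185024769 res 0.00022245655689963323 20
z 0.042 slope -0.010839613537045064 x@0 0.5137442181164559 res 0.00017755858795757704 20
188 [ 3  7 14 19 21 21 21 21 21 21 20 17 12  6  3  1 -2 -5 -8 -9 -9 -8 -7 -5]
196 [ 4  9 16 20 21 21 22 22 22 22 21 18 11  6  3  3  2  1 -1 -1 -2 -1 -1  0]
205 [ 4  9 17 21 21 21 21 21 21 21 20 16 10  4  2  3  3  3  2  2  2  3  3  3]
209 [ 4  9 16 20 21 20 20 21 21 21 19 15  8  4  3  2  2  3  2  2  2  2  2  2]
```

play_rows(offset=[[-0.1,0.05,0],[-0.3,0.1,0],[-0.5,0.16,0],[-0.7,0.16,0],[-0.9,0.16,0],[-1.2,0.16,0],[-1.4,0.16,0],[-1.5,0.16,0],[-1.5,0.16,0]], twist=[[0,0,-0.3],[0,0,-0.6],[0,0,-0.7],[0,0,-0.7],[0,0,-0.7],[0,0,-0.7],[0,0,-0.7],[0,0,-0.7],[0,0,-0.7]])

```text
time: 10.07
position: [0.5587, -0.1617, 0.0455]
orientation: [0.0, 0.716, -0.698, 0.001]
force: [0.3, -4.9, 5.0]
opening: 0.013
finger_force: 60.4
```

```bash
python3 - <<'E'
from fit import *
s=status.read_state();print(s["time"],s["position"],s["force"]);R0=rot(s["orientation"]);print(np.degrees(np.arctan2(R0[1,0],R0[0,0])),R0[2])
p=np.mean([viewer.grab_frame("top")[0] for _ in range(2)],0).astype(np.uint8)[:,:,::-1]
cv2.imwrite("pics/t4full.png",p)
edges(p,range(279,319,2),[(180,193,.042,-1),(208,222,.042,1)])
# front and rear edges of pan along row
G=cv2.GaussianBlur(p.astype(float),(0,0),.7)[:,:,2]-cv2.GaussianBlur(p.astype(float),(0,0),.7)[:,:,0]
for v in(188,196,205,209):print(v,np.round(G[v,262:292:1]).astype(int))
cv2.imwrite("pics/t4.png",cv2.resize(p[158:243,258:378],None,fx=6.6,fy=6.6,interpolation=cv2.INTER_CUBIC))
# mouth jamb edges from scene depth? front-face points
w=np.load("top.npy").reshape(-1,3);m=(w[:,2]>.12)&(w[:,2]<.25)&(abs(w[:,0]-.55)<.12)&(abs(w[:,1]-.12)<.02);q=w[m];
c=np.polyfit(q[:,0],q[:,1],1);print("face y@.555",np.polyval(c,.555),c,m.sum())
w=np.load("scene.npy").reshape(-1,3);m=(w[:,2]>.12)&(w[:,2]<.25)&(abs(w[:,0]-.55)<.12)&(abs(w[:,1]-.12)<.02);q=w[m]
c=np.polyfit(q[:,0],q[:,1],1);print("scene face",np.polyval(c,.555),c,m.sum())
E
```

```text
10.075 [ 0.5587 -0.1617  0.0455] [ 0.346  -4.8626  5.0112]
-88.54028638274033 [ 0.0013 -0.0004 -1.    ]
z 0.042 slope -0.021463429116719526 x@0 0.6002007455611896 res 0.0001964222030565958 20
z 0.042 slope -0.019445466507802718 x@0 0.5097181593994274 res 0.00027261340223118765 20
188 [91 47 16  4  2  2  4  7 13 18 20 20 18 11  6  3  2  1 -1 -3 -5 -5 -3 -2
  0  1  2  2  2  2]
196 [89 45 15  4  3  3  4  9 16 20 21 21 17 10  4  2  0 -2 -4 -6 -7 -6 -6 -5
 -3 -1  1  2  2  2]
205 [84 42 14  5  3  3  4  9 16 20 21 20 16 10  5  3  2  2  2  2  2  2  3  3
  3  3  3  2  2  2]
209 [83 42 14  5  3  3  4  9 16 20 21 19 15  8  4  3  2  2  2  2  3  3  2  2
  2  2  2  2  2  2]
face y@.555 0.11929937090483307 [0.0285 0.1035] 574
scene face 0.11786547062453584 [0.0232 0.105 ] 1884
```

View pics/t4.png

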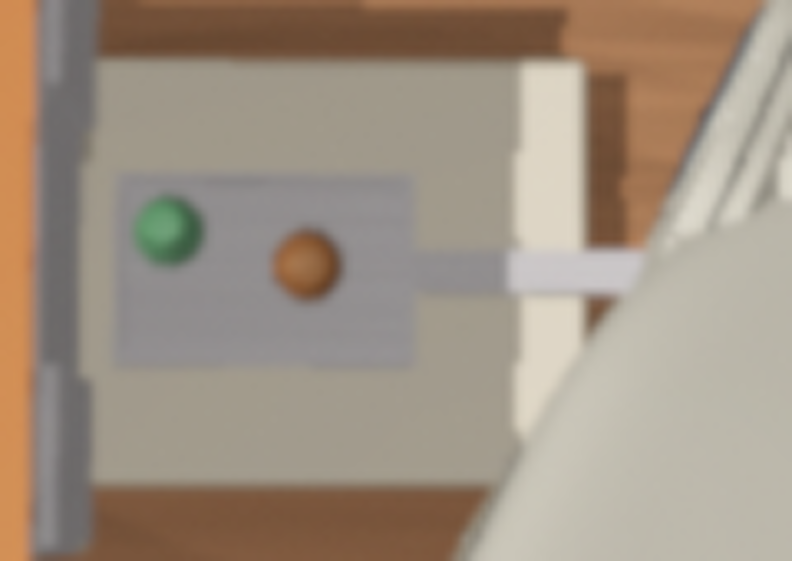

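play_rows(offset=[[-0.1,-0.08,0],[-0.3,-0.15,0],[-0.6,-0.15,0],[-0.9,-0.15,0],[-1.2,-0.15,0],[-1.5,-0.15,0],[-1.8,-0.15,0],[-2.1,-0.15,0],[-2.4,-0.15,0],[-2.7,-0.15,0],[-3.0,-0.15,0],[-3.2,-0.15,0],[-3.2,-0.15,0]], twist=[[0,0,-0.2],[0,0,-0.25],[0,0,-0.25],[0,0,-0.25],[0,0,-0.25],[0,0,-0.25],[0,0,-0.25],[0,0,-0.25],[0,0,-0.25],[0,0,-0.25],[0,0,-0.25],[0,0,-0.25],[0,0,-0.25]])

```text
time: 11.8
position: [0.5593, -0.1295, 0.0455]
orientation: [0.0, 0.718, -0.696, 0.0]
force: [0.1, -3.6, 4.9]
opening: 0.0131
finger_force: 60.4
```

```bash
python3 - <<'E'
from fit import *
s=status.read_state();print(s["time"],s["position"],s["force"],s["ft_torque"]);R0=rot(s["orientation"]);print(np.degrees(np.arctan2(R0[1,0],R0[0,0])))
print("front at t4",ray(t,275.3,197,.042))
p=np.mean([viewer.grab_frame("top")[0] for _ in range(2)],0).astype(np.uint8)[:,:,::-1]
cv2.imwrite("pics/t5full.png",p)
edges(p,range(274,308,2),[(180,193,.042,-1),(208,222,.042,1)])
E
```

```text
11.8 [ 0.5593 -0.1295  0.0455] [ 0.139  -3.6291  4.8565] [-0.8225 -0.0689 -0.0562]
-88.28527826854335
front at t4 [0.5563 0.1124 0.042 ]
z 0.042 slope -0.03134855262210627 x@0 0.6009447711839215 res 0.00010888302455094124 17
z 0.042 slope -0.030108157712839704 x@0 0.5106673293548216 res 0.0002676580371977894 17
```

play_rows(offset=[[-0.1,0.02,0],[-0.3,0.05,0],[-0.6,0.07,0],[-1.0,0.07,0],[-1.4,0.07,0],[-1.8,0.07,0],[-2.2,0.07,0],[-2.6,0.07,0],[-3.0,0.07,0],[-3.4,0.07,0],[-3.8,0.06,0],[-4.2,0.06,0],[-4.6,0.06,0],[-5.0,0.06,0],[-5.4,0.06,0],[-5.7,0.06,0],[-5.9,0.06,0],[-6.0,0.06,0],[-6.0,0.06,0]], twist=[[0,0,0.1],[0,0,0.2],[0,0,0.25],[0,0,0.25],[0,0,0.25],[0,0,0.25],[0,0,0.25],[0,0,0.25],[0,0,0.25],[0,0,0.25],[0,0,0.25],[0,0,0.25],[0,0,0.25],[0,0,0.25],[0,0,0.25],[0,0,0.25],[0,0,0.25],[0,0,0.25],[0,0,0.25]])

```text
time: 14.28
position: [0.5569, -0.0697, 0.0455]
orientation: [0.0, 0.716, -0.698, 0.001]
force: [-0.4, -5.9, 5.8]
opening: 0.0128
finger_force: 60.5
```

```bash
python3 - <<'E'
from fit import *
s=status.read_state();print(s["time"],s["position"],s["force"],s["ft_torque"]);R0=rot(s["orientation"]);print(np.degrees(np.arctan2(R0[1,0],R0[0,0])))
p=np.mean([viewer.grab_frame("top")[0] for _ in range(2)],0).astype(np.uint8)[:,:,::-1]
cv2.imwrite("pics/t6full.png",p)
edges(p,range(273,288,1),[(180,193,.042,-1),(208,222,.042,1)])
E
```

```text
14.275 [ 0.5569 -0.0697  0.0455] [-0.4443 -5.8953  5.8026] [-0.9236 -0.0833 -0.0196]
-88.5427353842617
z 0.042 slope -0.01741761850619578 x@0 0.6000820655340379 res 0.00019447792763303078 15
z 0.042 slope 0.000979305492679186 x@0 0.5080370495457024 res 0.0003268965219800009 15
```

play_rows(offset=[[-0.1,0,0],[-0.3,0,0],[-0.6,0,0],[-0.9,0,0],[-1.2,0,0],[-1.5,0,0],[-1.8,0,0],[-2.1,0,0],[-2.4,0,0],[-2.7,0,0],[-3.0,0,0],[-3.3,0,0],[-3.6,0,0],[-3.9,0,0],[-4.2,0,0],[-4.5,0,0],[-4.8,0,0],[-5.0,0,0],[-5.1,0,0],[-5.1,0,0]], twist=[[0,0,0],[0,0,0],[0,0,0],[0,0,0],[0,0,0],[0,0,0],[0,0,0],[0,0,0],[0,0,0],[0,0,0],[0,0,0],[0,0,0],[0,0,0],[0,0,0],[0,0,0],[0,0,0],[0,0,0],[0,0,0],[0,0,0],[0,0,0]])

```text
time: 16.88
position: [0.5556, -0.0187, 0.0455]
orientation: [0.0, 0.716, -0.698, 0.001]
force: [0.4, -6.1, 5.4]
opening: 0.0132
finger_force: 60.5
```

play_rows(offset=[[-0.2,0,0],[-0.5,0,0],[-0.8,0,0],[-1.1,0,0],[-1.2,0,0],[-1.2,0,0]], twist=[[0,0,0],[0,0,0],[0,0,0],[0,0,0],[0,0,0],[0,0,0]])

```text
time: 17.62
position: [0.5553, -0.0067, 0.0455]
orientation: [0.0, 0.716, -0.698, 0.001]
force: [0.1, -5.5, 6.7]
opening: 0.013
finger_force: 60.5
```

play_rows(offset=[[-0.1,0,0],[-0.2,0,0],[-0.3,0,0]], twist=[[0,0,0],[0,0,0],[0,0,0]])

```text
time: 18.0
position: [0.5552, -0.0039, 0.0455]
orientation: [0.001, 0.716, -0.698, 0.001]
force: [0.5, -6.4, 5.5]
opening: 0.0133
finger_force: 60.5
```

play_rows(offset=[[-0.1,0,0],[-0.2,0,0],[-0.3,0,0]], twist=[[0,0,0],[0,0,0],[0,0,0]])

```text
time: 18.38
position: [0.5551, -0.0009, 0.0455]
orientation: [0.001, 0.716, -0.698, 0.001]
force: [-0.4, -6.9, 6.0]
opening: 0.0127
finger_force: 60.5
```

play_rows(offset=[[-0.1,0,0],[-0.2,0,0],[-0.3,0,0]], twist=[[0,0,0],[0,0,0],[0,0,0]])

```text
time: 18.75
position: [0.555, 0.0021, 0.0455]
orientation: [0.001, 0.716, -0.698, 0.001]
force: [-0.4, -6.6, 6.0]
opening: 0.0131
finger_force: 60.5
```

play_rows(offset=[[-0.1,0,0],[-0.2,0,0],[-0.3,0,0]], twist=[[0,0,0],[0,0,0],[0,0,0]])

```text
time: 19.12
position: [0.555, 0.0051, 0.0455]
orientation: [0.001, 0.716, -0.698, 0.001]
force: [-0.4, -6.6, 5.9]
opening: 0.0131
finger_force: 60.5
```

play_rows(offset=[[-0.1,0,0],[-0.2,0,0],[-0.3,0,0]], twist=[[0,0,0],[0,0,0],[0,0,0]])

```text
time: 19.5
position: [0.5549, 0.0081, 0.0455]
orientation: [0.001, 0.716, -0.698, 0.001]
force: [0.3, -6.7, 5.7]
opening: 0.013
finger_force: 60.5
```

play_rows(offset=[[-0.1,0,0],[-0.2,0,0],[-0.3,0,0]], twist=[[0,0,0],[0,0,0],[0,0,0]])

```text
time: 19.88
position: [0.5548, 0.0111, 0.0455]
orientation: [0.001, 0.716, -0.698, 0.001]
force: [0.7, -6.4, 6.1]
opening: 0.0134
finger_force: 60.5
```

play_rows(offset=[[-0.1,0,0],[-0.2,0,0],[-0.3,0,0]], twist=[[0,0,0],[0,0,0],[0,0,0]])

```text
time: 20.25
position: [0.5547, 0.014, 0.0455]
orientation: [0.001, 0.716, -0.698, 0.001]
force: [0.4, -6.8, 6.4]
opening: 0.0132
finger_force: 60.5
```

play_rows(offset=[[-0.1,0,0],[-0.2,0,0],[-0.3,0,0]], twist=[[0,0,0],[0,0,0],[0,0,0]])

```text
time: 20.62
position: [0.5547, 0.0171, 0.0455]
orientation: [0.001, 0.716, -0.698, 0.001]
force: [0.4, -6.8, 6.0]
opening: 0.0126
finger_force: 60.5
```

play_rows(offset=[[-0.1,0,0],[-0.2,0,0],[-0.3,0,0]], twist=[[0,0,0],[0,0,0],[0,0,0]])

```text
time: 21.0
position: [0.5546, 0.02, 0.0455]
orientation: [0.001, 0.716, -0.698, 0.001]
force: [-0.0, -6.1, 6.4]
opening: 0.0133
finger_force: 60.5
```

play_rows(offset=[[-0.1,0,0],[-0.2,0,0],[-0.3,0,0]], twist=[[0,0,0],[0,0,0],[0,0,0]])

```text
time: 21.38
position: [0.5545, 0.0231, 0.0455]
orientation: [0.001, 0.716, -0.698, 0.001]
force: [-0.4, -6.6, 4.6]
opening: 0.0132
finger_force: 60.5
```

play_rows(offset=[[-0.1,0,0],[-0.2,0,0],[-0.3,0,0]], twist=[[0,0,0],[0,0,0],[0,0,0]])

```text
time: 21.75
position: [0.5544, 0.026, 0.0455]
orientation: [0.001, 0.716, -0.698, 0.001]
force: [0.3, -7.8, 6.4]
opening: 0.0134
finger_force: 60.5
```

play_rows(offset=[[-0.1,0,0],[-0.2,0,0],[-0.2,0,0]], twist=[[0,0,0],[0,0,0],[0,0,0]])

```text
time: 22.12
position: [0.5544, 0.0281, 0.0455]
orientation: [0.0, 0.716, -0.698, 0.001]
force: [0.2, -5.9, 6.3]
opening: 0.0132
finger_force: 60.6
```

play_rows(offset=[[-0.1,0,0],[-0.2,0,0],[-0.3,0,0]], twist=[[0,0,0],[0,0,0],[0,0,0]])

```text
time: 22.5
position: [0.5544, 0.0299, 0.0455]
orientation: [0.001, 0.716, -0.698, 0.001]
force: [0.6, -13.4, 4.4]
opening: 0.013
finger_force: 60.5
```

play_rows(offset=[[-0.08,0,0],[-0.16,0,0],[-0.24,0,0],[-0.24,0,0]], twist=[[0,0,0],[0,0,0],[0,0,0],[0,0,0]])

```text
time: 23.0
position: [0.5544, 0.0323, 0.0456]
orientation: [0.001, 0.716, -0.698, 0.001]
force: [0.5, -12.2, 5.6]
opening: 0.0129
finger_force: 60.5
```

play_rows(offset=[[-0.08,0,0],[-0.16,0,0],[-0.24,0,0],[-0.27,0,0],[-0.27,0,0]], twist=[[0,0,0],[0,0,0],[0,0,0],[0,0,0],[0,0,0]])

```text
time: 23.62
position: [0.5543, 0.035, 0.0455]
orientation: [0.001, 0.716, -0.698, 0.001]
force: [1.1, -13.0, 5.1]
opening: 0.013
finger_force: 60.5
```

```bash
python3 - <<'E'
from fit import *
s=status.read_state();print(s["time"],s["position"],s["force"],s["qpos"])
p,w=cloud("scene")
cv2.imwrite("pics/s2.png",p[:,:,::-1])
E
```

```text
23.625 [0.5543 0.035  0.0455] [  1.0639 -13.0209   5.0525] [-0.086   0.3864 -0.2919  0.8919 -0.0038 -1.6812]
```

View pics/s2.png

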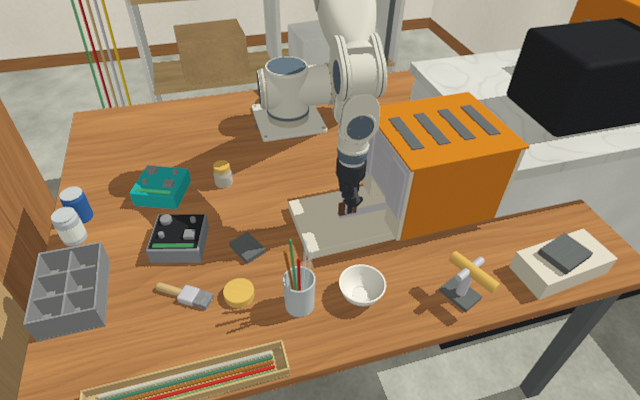

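play_rows(offset=[[0,0,0],[0,0,0],[0,0,0],[0,0,0],[0,0,0],[0,0,-1],[0,0,-2.5],[0,0,-5],[0,0,-8],[0,0,-11],[0,0,-14],[0,0,-14]], twist=[[0,0,0],[0,0,0],[0,0,0],[0,0,0],[0,0,0],[0,0,0],[0,0,0],[0,0,0],[0,0,0],[0,0,0],[0,0,0],[0,0,0]], fingers=1)

```text
time: 25.18
position: [0.5553, 0.0368, 0.1887]
orientation: [-0.002, 0.716, -0.698, 0.002]
force: [-0.2, -0.1, 0.8]
opening: 0.0857
finger_force: 0.0
```

play_rows(offset=[[2,0.1,0],[6,0.3,0],[10,0.6,0],[14,0.8,0],[18,1,0],[22,1.3,0],[26,1.5,0],[30,1.7,0],[34,1.9,0],[38,2.2,0],[41,2.4,0],[41.6,2.4,0],[41.6,2.4,0],[41.6,2.4,0]], twist=[[0,0,0],[0,0,0],[0,0,0],[0,0,0],[0,0,0],[0,0,0],[0,0,0],[0,0,0],[0,0,0],[0,0,0],[0,0,0],[0,0,0],[0,0,0],[0,0,0]], fingers=-1)

```text
time: 26.92
position: [0.5406, -0.3787, 0.1852]
orientation: [-0.0, 0.716, -0.698, -0.0]
force: [0.4, 0.8, 0.3]
opening: 0.0
finger_force: 0.0
```

```bash
python3 - <<'E'
from fit import *
s=status.read_state();print(s["time"],s["position"],s["force"],s["opening"])
p,_=viewer.grab_frame("wrist");i=viewer.camera_info("wrist")
cv2.imwrite("pics/w2.png",p[:,:,::-1])
K=np.array(i["intrinsics"])
for P in([.541,-.381,.062],[.472,-.4353,.062]):
    c=K@rot(i["attitude"]).T@(np.array(P)-i["origin"]);print(c[:2]/c[2])
E
```

```text
26.925 [ 0.5406 -0.3787  0.1852] [0.4362 0.814  0.3497] 1.4411269396363892e-06
[321.1824 191.6706]
[400.1325 135.269 ]
```

View pics/w2.png

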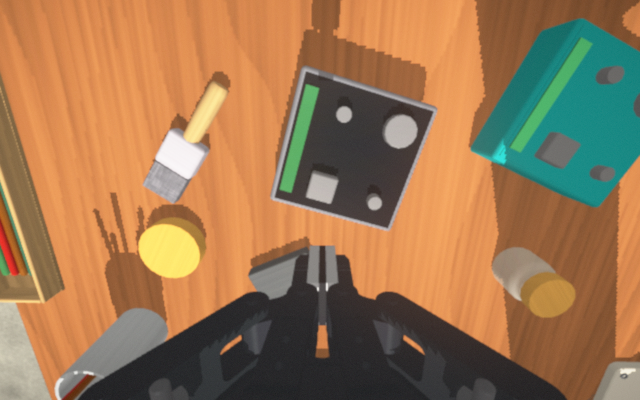

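play_rows(offset=[[0.3,0.05,2],[0.53,0.07,5],[0.53,0.07,8],[0.53,0.07,10.5],[0.53,0.07,11.5],[0.53,0.07,12.1],[0.53,0.07,12.5],[0.53,0.07,12.95],[0.53,0.07,12.95],[0.53,0.07,12.95],[0.53,0.07,12.95]], twist=[[0,0,0],[0,0,0],[0,0,0],[0,0,0],[0,0,0],[0,0,0],[0,0,0],[0,0,0],[0,0,0],[0,0,0],[0,0,0]])

```text
time: 28.35
position: [0.5406, -0.3849, 0.0566]
orientation: [-0.0, 0.716, -0.698, 0.001]
force: [-0.1, 3.2, 7.1]
opening: 0.0001
finger_force: 3.2
```

play_rows(offset=[[0,0,0.15],[0,0,0.15],[0,0,0.15]], twist=[[0,0,0],[0,0,0],[0,0,0]])

```text
time: 28.72
position: [0.5406, -0.3849, 0.0564]
orientation: [-0.0, 0.716, -0.698, 0.001]
force: [-2.1, 5.4, 16.9]
opening: -0.0002
finger_force: 8.0
```

play_rows(offset=[[0,0,-1],[0,0,-3],[0,0,-5],[1.5,2,-5],[3.5,4.8,-5],[5,7,-5],[5.08,7.04,-5],[5.08,7.04,-4],[5.08,7.04,-2.5],[5.08,7.04,-1.5],[5.08,7.04,-0.9],[5.08,7.04,-0.5],[5.08,7.04,-0.1],[5.08,7.04,-0.05],[5.08,7.04,-0.05],[5.08,7.04,-0.05]], twist=[[0,0,0],[0,0,0],[0,0,0],[0,0,0],[0,0,0],[0,0,0],[0,0,0],[0,0,0],[0,0,0],[0,0,0],[0,0,0],[0,0,0],[0,0,0],[0,0,0],[0,0,0],[0,0,0]])

```text
time: 30.72
position: [0.4713, -0.4371, 0.0564]
orientation: [-0.0, 0.716, -0.698, 0.001]
force: [-1.9, 7.2, 13.0]
opening: -0.0002
finger_force: 6.7
```

play_rows(offset=[[0,0,-1],[0,0,-3],[0,0,-6],[0,0,-10],[0,0,-14],[0,0,-14],[0,0,-14],[0,0,-14],[0,0,-14],[0,0,-14]], twist=[[0,0,0],[0,0,0],[0,0,0],[0,0,0],[0,0,0],[0,0,0],[0,0,0],[0,0,0],[0,0,0],[0,0,0]])

```text
time: 31.98
position: [0.471, -0.4374, 0.1942]
orientation: [-0.0, 0.716, -0.698, -0.0]
force: [0.0, -0.1, -1.3]
opening: 0.0001
finger_force: 0.0
```

```bash
python3 - <<'E'
from fit import *
p,_=cloud("top");p=p[:,:,::-1]
cv2.imwrite("pics/t7.png",cv2.resize(p[140:260,250:480],None,fx=3.4,fy=3.4,interpolation=cv2.INTER_CUBIC))
E
```

```text
(no output)
```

View pics/t7.png

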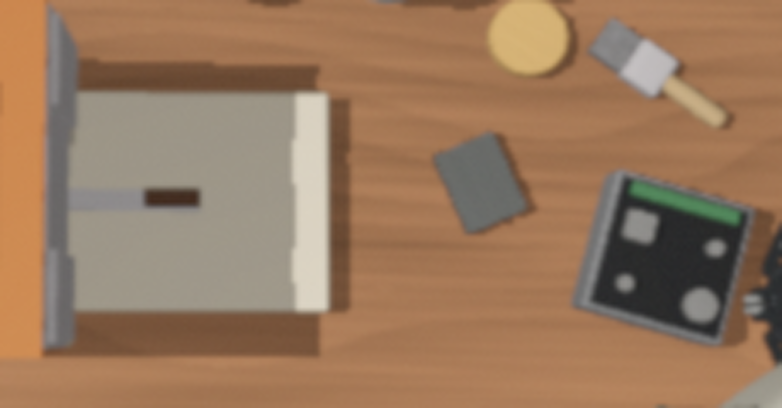

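```bash
python3 -c "from rig import job_done;print(job_done())"
```

```text
the job is handed in; nothing more can be done
None
```

I handed the job in at about 32 s. The tray is in the kiln and in contact with the feeler. By force and travel I estimate the feeler was pushed about 5–6 mm. I pressed the square key, then the large round key, each down to its stop, and both are released. The glass under the roof was not visible in the last picture, so I could not confirm it is still standing.

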